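# Load the dryer sled and index it one hole towards the dryer

### The job

Stand the capped vial, the grey rubber stopper and the small white crucible upright, side by side, in the steel tray on the dryer's sled. Then pull up the spring-loaded lock plunger, slide the sled one hole on towards the dryer and let the pin drop fully home in that next hole. Finish holding: do not let go, end with the gripper still gripping the plunger knob with the pin fully in; leave the other bottles and the beaker where they stand.

Things in the scene. Friction and masses are not known exactly. Their poses are not given: they have to be found in the camera images.
- vial: clear glass sample vial with a white screw cap, standing; 28 diameter, 58 tall; origin at the centre of its underside, z up along its axis
- stopper: solid grey rubber stopper standing on its narrow end; 34 tall, diameter 28 at the bottom widening to 38 at the top; origin at the centre of its underside, z up along its axis
- crucible: small white porcelain crucible standing open end up; 38 tall, 42 diameter at the rim and narrower at the foot, wall 3; origin at the centre of its underside, z up along its axis
- tray_floor (a point): open steel tray fixed on the sled; outside 124 (x) by 156 (y) by 39 tall, walls and floor 4; this point is the centre of its inner floor, 38 above the bench; rim 73 above the bench. +y points along the rail to the dryer (white box 190 wide, 168 tall; its mouth is 130 beyond the next hole), x across. Rail and dryer are bolted down; only the sled slides
- knob: black round knob of the lock plunger, 31 diameter, 30 tall, tapering to 24 in its lowest 5; origin at the centre of its underside, 66 above the bench when the pin is home. It stands on the sled, 137 from the tray's centre along the tray's +y. Below it: thin stem, then a 22 diameter sleeve up to 55 above the bench, then the sled plate at 34. Nothing else within 55 of its axis
- knob_mid (a point): point on the knob's axis at its middle height, 16 above the knob's underside: 82 above the bench when the pin is home; moves with the knob
- next_hole (a point): centre of the mouth of the hole the pin must go into: the next hole of the rail's bar towards the dryer, at the top of the bar, 22 above the bench. Fixed to the rail
- sled (a joint): travel of the sled along the rail in m: 0 at the start hole, growing towards the dryer; holes are 0.060 apart, so the next hole is at 0.060 (a further one at 0.120; stops at -0.062 and 0.125). About 2 N of friction; it stays where it is left. The knob's axis is over the hole's axis when the sled is at that hole
- plunger (a joint): height of the spring-loaded pin above fully home, in m: 0 home, stop at 0.022. The spring pulls down with 4 N at home, 9 N at the stop. The pin, 8 diameter with a round nose, reaches 11 into the hole (12 long along the rail): the sled is locked, with 2 mm play either way, until the pin is raised over 0.011; on the bar between holes it reads 0.011 and it drops by itself over a hole
- amber_bottle: bystander: amber glass reagent bottle, 68 diameter, 130 tall, origin under its centre
- beaker: bystander: empty glass beaker, 68 diameter, 85 tall, origin under its centre
- media_bottle: bystander: large clear bottle with a screw cap, 84 diameter, 150 tall, origin under its centre
Things that resemble listed ones, but are neither listed nor needed, are in the scene too. Leave any pink look-alike of the vial alone. What is shaped like the crucible but purple is not meant.

How it is judged:
On the way, in this order (a step that is already met when the one before it is completed fails the run):
1. the vial, the stopper and the crucible all stand released in the tray while the sled is still locked in its start hole (x of vial in the frame of tray_floor between -0.06 and 0.06 m and y of vial in the frame of tray_floor between -0.076 and 0.076 m and z of vial in the frame of tray_floor between -0.004 and 0.006 m and angle between each of vial, stopper, crucible's own z axis and vertical below 0.25 rad and linear speed of each of vial, stopper, crucible below 0.03 m/s and contact force between the fingers and vial below 0.05 N and x of stopper in the frame of tray_floor between -0.06 and 0.06 m and y of stopper in the frame of tray_floor between -0.076 and 0.076 m and z of stopper in the frame of tray_floor between -0.004 and 0.006 m and contact force between the fingers and stopper below 0.05 N and x of crucible in the frame of tray_floor between -0.06 and 0.06 m and y of crucible in the frame of tray_floor between -0.076 and 0.076 m and z of crucible in the frame of tray_floor between -0.004 and 0.006 m and contact force between the fingers and crucible below 0.05 N and value of joint sled below 0.006 m and value of joint plunger below 0.004 m), for 0.2 s.
2. the plunger is pulled up clear of the start hole (value of joint plunger above 0.011 m and value of joint sled below 0.02 m), for 0.1 s.
At the end, for the whole second after the job is handed in: all three pieces stand upright (within 0.25 rad) and released on the tray's floor; the sled rests at the next hole (0.060 m within 4 mm) with the pin home within 2 mm; the gripper's fingers still hold the knob (contact force over 2 N) (x of vial in the frame of tray_floor between -0.06 and 0.06 m and y of vial in the frame of tray_floor between -0.076 and 0.076 m and z of vial in the frame of tray_floor between -0.004 and 0.006 m and angle between each of vial, stopper, crucible's own z axis and vertical below 0.25 rad and linear speed of each of vial, stopper, crucible below 0.03 m/s and contact force between the fingers and vial below 0.05 N and x of stopper in the frame of tray_floor between -0.06 and 0.06 m and y of stopper in the frame of tray_floor between -0.076 and 0.076 m and z of stopper in the frame of tray_floor between -0.004 and 0.006 m and contact force between the fingers and stopper below 0.05 N and x of crucible in the frame of tray_floor between -0.06 and 0.06 m and y of crucible in the frame of tray_floor between -0.076 and 0.076 m and z of crucible in the frame of tray_floor between -0.004 and 0.006 m and contact force between the fingers and crucible below 0.05 N and value of joint sled between 0.056 and 0.064 m and velocity of joint sled between -0.01 and 0.01 m/s and value of joint plunger below 0.002 m and horizontal distance between knob and next_hole below 0.005 m and contact force between the fingers and knob above 2 N); the arm keeps its last pose, push and grip.
It fails at once if the amber reagent bottle is moved more than 30 mm (distance of amber_bottle from where it was at the start of the episode above 0.03 m).
It fails at once if the empty beaker is moved more than 30 mm (distance of beaker from where it was at the start of the episode above 0.03 m).
It fails at once if the large clear bottle is moved more than 30 mm (distance of media_bottle from where it was at the start of the episode above 0.03 m).
It also fails if it takes over 72 s, if anything falls off the work surface, if the arm or the gripper's body presses on something with over 40 N, if the wrist force passes 120 N, or if a joint passes its speed limit or range.

### The arm

A 7-joint arm with a two-finger parallel gripper is mounted at the origin on the work surface. World frame = base frame: x ahead of the robot, y to its left, z up, the work surface at z = 0. Lengths are in m, angles in rad, forces in N, time in s.
With the tool pointing down it reaches from about 0.425 to 0.95 m from the base axis. Payload 4.7 kg.
Tool frame: the origin (TCP) lies on the centre line of the jaws, within the pads' length; the fingertips stand robot.nose_length ahead of it and the grasp point (between the pads) lies 8 mm behind it (robot.nose_length is the distance from the TCP to the fingertips, in m); z points along the fingers, y is the line along which they close (so a half turn about z gives the same grasp; the last joint's range is limited). The gripper opens to 85 mm and grips with 20 to 120 N. Pads are 22 mm wide; open, the fingers measure 114 mm over their backs; the gripper's body (76 mm by 85 mm) begins 54 mm behind the grasp point. The pads swing forward as they close: fully open they stand 13 mm farther back than shut.
Start: joints at [1.261, 0.469, -0.049, 1.532, 0.024, 1.141, -0.082], TCP at [0.187, -0.649, 0.242] pointing down, gripper open.
Joint ranges: [-2.59, 2.59], [-0.33, 1.99], [-1.39, 1.29], [0.1, 2.45], [-1.04, 4.18], [0.21, 1.99], [-2.66, 2.66]. Speed limits (rad/s): [2.57, 2.57, 3.14, 3.14, 3.14, 3.14, 3.14].

### API

Orientations are given as [roll, pitch, yaw] about the fixed x, y, z axes, in that order (R = Rz(yaw) Ry(pitch) Rx(roll)).
In Python, from plant import robot gives the robot as it stands. Calls block until the motion is done:
- robot.goto(position, orientation): joint-space move of the TCP to a pose.
- robot.move_straight(position, vel=0.15, attitude=None, contact_N=None): straight line of the TCP; attitude=None keeps the orientation; vel is the mean speed in m/s. With contact_N (N) it stops when the force on the tool has changed by that much, and returns True; else False.
- robot.move_joints(angles): joint-space move.
- robot.grip(opening, strength=None): opening from 0.0 (shut) to 1.0 (fully open); strength is the grip in N (None keeps the last); returns when the fingers have stopped.
- robot.sleep(seconds).
- robot.inverse_kinematics(position, orientation): joint angles nearest the present ones, or None.
- robot.sense(): the state.
- robot.grab_frame(name): name is "scene" or "top"; returns a dict with "image" (420x560x3 uint8, red, green, blue), "range_z" (420x560 float32, m along the optical axis (not along the pixel's ray), 0 where there is no reading), "fx", "fy", "cx", "cy" (pixels), "dist_coeffs" ([k1, k2, p1, p2, k3] as OpenCV has them; the pictures are not rectified), "R" (3x3) and "t" (3): a world point X has camera coordinates R X + t. Camera axes: x right, y down, z forward; pixel columns grow to the right and rows downward; lengths in m; the calibration is good to about 2 mm. A picture is of the moment at which its call begins.
A pose or a line that the arm cannot do raises robot.IKError and nothing moves.
- robot.close_job(): hands the job in; it is judged then, once.
The state is a dict: "t": time; "joint_pos": joint angles; "joint_velocities": joint speeds; "effort": joint torques, N m; "tcp_pos": TCP position; "tcp_rot": TCP orientation; "wrist_force": force on the tool from outside, world axes, zero at the start; "torque": the same for the moment, N m; "opening": opening from 0.0 (shut) to 1.0 (fully open); "gripper_force": force on a finger pad.
Only numpy, scipy, OpenCV 4.12 (cv2) and the standard library are available. Lean on these libraries where they do the work, as an engineer would, in place of code of your own. Each camera call takes 0.05 s, during which the arm holds its last target. There are 200 camera calls.

## Working session

There is one attempt and no reset: what is moved stays moved. The work goes in short steps, each a Python script; the robot and the scene stay as the last script left them, time stands still between calls to the robot, and variables do not carry over. Pictures are saved under pics/ and viewed, at most 10 in all, crops included, and the job is handed in when it is done.

```bash
mkdir -p pics; python3 - <<'E'
from plant import robot
import cv2,pickle
for n in("scene","top"):
    f=robot.grab_frame(n); pickle.dump(f,open(n+".pkl","wb"))
    cv2.imwrite(f"pics/{n}0.png",cv2.resize(f["image"][:,:,::-1],(800,600)))
    print(n,f["t"],f["R"],f["fx"],f["dist_coeffs"])
print(robot.nose_length,robot.sense())
E
```

```text
scene [ 0.16981952 -0.27012895  1.55407002] [[-0.15034339  0.98860523 -0.00752154]
 [ 0.66104089  0.0948656  -0.74432886]
 [-0.73513387 -0.11687697 -0.6677709 ]] 546.7420576888628 [0.07733696 0.         0.         0.         0.        ]
top [-0.11159001  0.5161234   1.11044281] [[ 0.00385442 -0.99998346 -0.00426959]
 [-0.99503965 -0.00341088 -0.09942058]
 [ 0.09940437  0.00463162 -0.99503634]] 462.3731209508206 [-0.03151161  0.          0.          0.          0.        ]
0.011 {'t': 0.1, 'joint_pos': array([ 1.26113333,  0.46933357, -0.04862146,  1.53354583,  0.02407826,
        1.14100826, -0.08227708]), 'joint_velocities': array([-0.00050723, -0.00089683, -0.00097471, -0.00338625,  0.00044964,
        0.00058157,  0.000362  ]), 'effort': array([ 6.64028012e-04, -5.11515391e+01, -4.66805371e-02, -2.38389981e+01,
        1.09014378e-02,  4.39107258e-03,  4.07573452e-05]), 'tcp_pos': array([ 0.18693294, -0.64808364,  0.2413969 ]), 'tcp_rot': array([-3.13988223e+00,  2.73647623e-05,  2.80828899e-01]), 'wrist_force': array([-0.24374203,  0.12229772,  0.77013768]), 'torque': array([ 0.0101828 ,  0.01921848, -0.02658683]), 'gripper_force': 0.0, 'opening': 1.0062813115414848}
```

View pics/scene0.png

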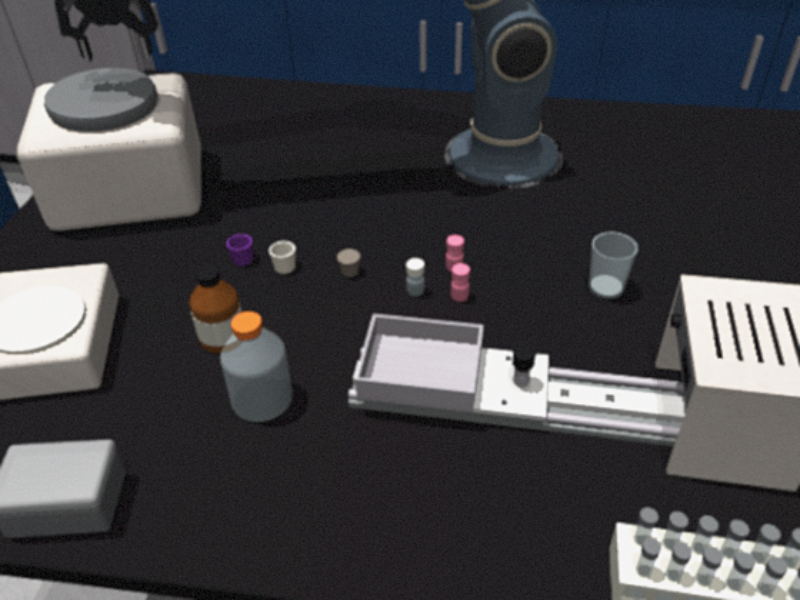

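View pics/top0.png

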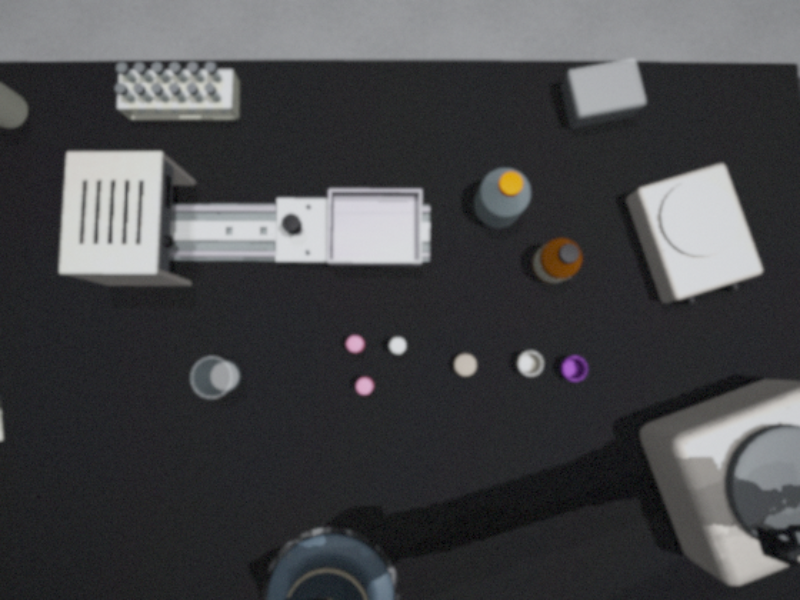

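The top view shows the white-capped vial at (398,345), with pink look-alikes at (355,344) and (364,386). The grey stopper is at (465,364), the white crucible at (530,363) and a purple look-alike at (574,368). The knob is at (291,224), and the tray spans x 328–422, y 188–265. The white cap, the grey solid piece and the white cup fit the description. I'll confirm this in a crop and measure from depth.

```bash
cat > h.py <<'E'
import numpy as np,cv2,pickle
def K(f): return np.array([[f["fx"],0,f["cx"]],[0,f["fy"],f["cy"]],[0,0,1.]])
def plane(f,uv,z):
    "pixels (raw) -> world points on height z"
    p=cv2.undistortPoints(np.float64(uv).reshape(-1,1,2),K(f),np.array(f["dist_coeffs"]))[:,0]
    d=np.c_[p,np.ones(len(p))]@f["R"]; c=-f["R"].T@f["t"]
    return c+d*((z-c[2])/d[:,2])[:,None]
def cloud(f):
    v,u=np.indices(f["range_z"].shape); uv=np.c_[u.ravel(),v.ravel()]
    p=cv2.undistortPoints(np.float64(uv).reshape(-1,1,2),K(f),np.array(f["dist_coeffs"]))[:,0]
    r=f["range_z"].ravel(); X=(np.c_[p*r[:,None],r]-f["t"])@f["R"]
    X[r==0]=np.nan
    return X.reshape(v.shape+(3,))
E
python3 - <<'E'
from h import *
T=pickle.load(open("top.pkl","rb"));S=pickle.load(open("scene.pkl","rb"))
a=cv2.resize(T["image"][125:285,190:430,::-1],(792,528),interpolation=cv2.INTER_CUBIC); cv2.imwrite("pics/c1.png",a)
b=cv2.resize(S["image"][150:290,140:400,::-1],(780,420),interpolation=cv2.INTER_CUBIC); cv2.imwrite("pics/c2.png",b)
C={"top":cloud(T),"scene":cloud(S)}
seeds={"vial":((398,345),(415,275),.058,.02),"stopper":((465,364),(349,258),.034,.025),"crucible":((530,363),(283,255),.038,.028),"knob":((291,224),(523,360),.096,.022)}
for k,(t,s,z,r) in seeds.items():
    p0=plane(T,[np.array(t)*.7],z)[0]; print(k,"plane",p0.round(4))
    for n in C:
        X=C[n]; m=(np.hypot(X[...,0]-p0[0],X[...,1]-p0[1])<r*1.3)&(abs(X[...,2]-z)<.008)
        P=X[m]; 
        if len(P): print("  ",n,len(P),P.mean(0).round(4),P.min(0).round(4),P.max(0).round(4))
p=plane(T,np.array([(328,188),(422,188),(422,265),(328,265)])*.7,.073);print(p.round(4),p.mean(0))
for n in C:
    X=C[n]; m=(X[...,2]>.065)&(X[...,2]<.08)&(np.hypot(X[...,0]-p.mean(0)[0],X[...,1]-p.mean(0)[1])<.11)
    print(n,m.sum(),cv2.minAreaRect(np.float32(X[m][:,:2])))
E
```

```text
vial plane [ 0.4246 -0.1109  0.058 ]
   top 98 [ 0.424  -0.1098  0.0571] [ 0.4116 -0.1214  0.0516] [ 0.4353 -0.0977  0.0621]
   scene 95 [ 0.4299 -0.1073  0.0561] [ 0.4152 -0.1209  0.0502] [ 0.4418 -0.0945  0.0598]
stopper plane [ 0.3935 -0.2241  0.034 ]
   top 182 [ 0.3923 -0.2245  0.033 ] [ 0.3761 -0.2425  0.0277] [ 0.4098 -0.2061  0.0384]
   scene 161 [ 0.3973 -0.2219  0.0324] [ 0.3764 -0.2414  0.0263] [ 0.4155 -0.2035  0.0368]
crucible plane [ 0.3955 -0.3333  0.038 ]
   top 80 [ 0.3953 -0.3358  0.0363] [ 0.3742 -0.3552  0.0302] [ 0.4149 -0.3144  0.0418]
   scene 122 [ 0.3967 -0.3331  0.035 ] [ 0.3746 -0.353   0.03  ] [ 0.419  -0.3121  0.0412]
knob plane [0.62   0.0643 0.096 ]
   top 136 [0.6226 0.0653 0.0952] [0.6081 0.0505 0.0884] [0.6376 0.0805 0.1018]
   scene 189 [0.6286 0.0677 0.0946] [0.6105 0.0528 0.088 ] [0.6426 0.0826 0.0988]
[[ 0.6862  0.0073  0.073 ]
 [ 0.6866 -0.1502  0.073 ]
 [ 0.5564 -0.1502  0.073 ]
 [ 0.5559  0.0054  0.073 ]] [ 0.62127494 -0.07192344  0.073     ]
top 444 ((0.6229190826416016, -0.07093072682619095), (0.1564892828464508, 0.12486594170331955), 89.37061309814453)
scene 870 ((0.624255895614624, -0.06989660114049911), (0.12976518273353577, 0.15845470130443573), 0.16596181690692902)
```

View pics/c1.png

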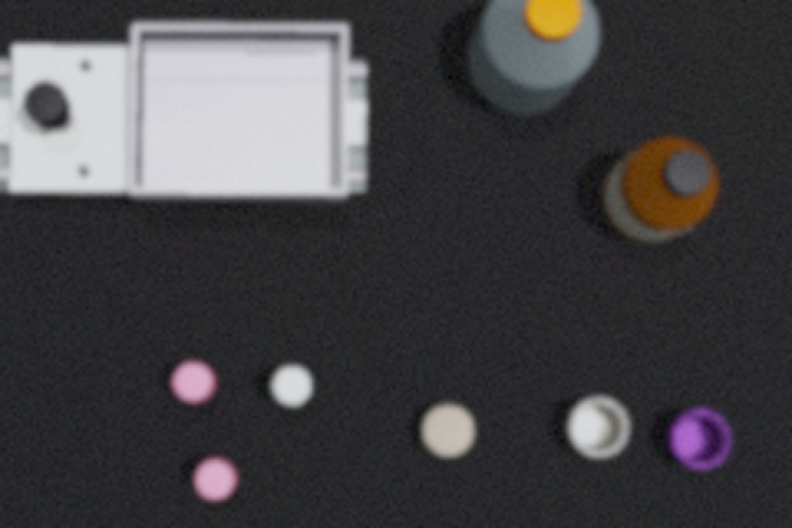

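View pics/c2.png

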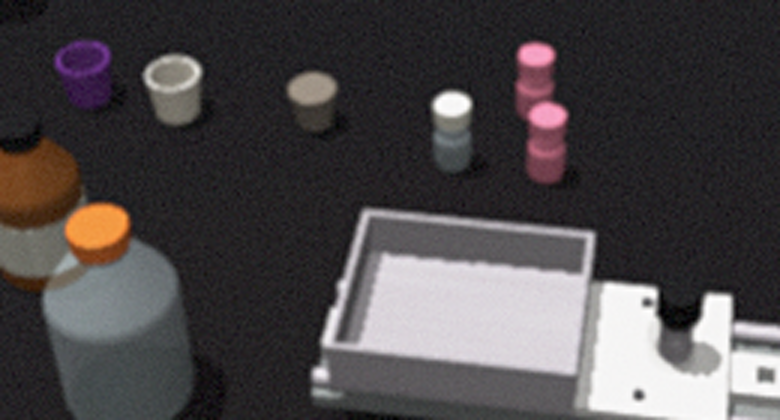

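The crops confirm it. The white-capped vial is at (291,386) in crop 1, the grey stopper at (448,430) and the white cup at (598,427); the pink and purple pieces are decoys. I'll check IK, then pick the vial.

```bash
cat >> h.py <<'E'
from plant import robot
TR=np.array([.623,-.0705]); KN=np.array([.6235,.066])
OBJ={"vial":((.426,-.110),.040,.046),"stopper":((.394,-.2235),.024,0.),"crucible":((.396,-.334),.026,-.047)}
YAW=np.pi/2
def dn(yaw=None): return [np.pi,0,YAW if yaw is None else yaw]
def pickplace(k,hov=.19):
    (x,y),g,dy=OBJ[k]; px,py=TR[0],TR[1]+dy
    robot.goto([x,y,hov-.05],dn()); robot.grip(.95 if k=="crucible" else .8)
    robot.move_straight([x,y,g-.008],vel=.12)
    robot.grip(0,30); s=robot.sense(); print(k,"t",s["t"],"open",s["opening"],"F",s["gripper_force"],s["tcp_pos"])
    robot.move_straight([x,y,hov],vel=.2)
    robot.goto([px,py,hov],dn())
    s=robot.sense(); print("  carried",s["opening"],s["gripper_force"],s["wrist_force"])
    robot.move_straight([px,py,.038+g-.008+.012],vel=.15)
    c=robot.move_straight([px,py,.038+g-.008-.002],vel=.03,contact_N=3)
    print("  contact",c,robot.sense()["tcp_pos"])
    o=robot.sense()["opening"]; robot.grip(min(o+.25,.85))
    robot.move_straight([px,py,hov],vel=.2)
    print("  t",robot.sense()["t"])
E
python3 - <<'E'
from h import *
for yaw in(np.pi/2,-np.pi/2):
    for x,y,z in[(.426,-.11,.14),(.426,-.11,.032),(.426,-.11,.19),(.394,-.2235,.016),(.394,-.2235,.19),(.396,-.334,.018),(.623,-.12,.19),(.623,-.12,.05),(.623,.066,.074),(.623,.126,.1)]:
        q=robot.inverse_kinematics([x,y,z],dn(yaw)); print(round(yaw,1),x,y,z,None if q is None else np.round(q,2))
E
```

```text
1.6 0.426 -0.11 0.14 [ 0.69  0.28 -0.62  2.15  0.23  0.78 -0.07]
1.6 0.426 -0.11 0.032 [ 0.55  0.47 -0.47  2.23  0.42  0.53 -0.25]
1.6 0.426 -0.11 0.19 [ 0.73  0.2  -0.64  2.1   0.15  0.89  0.  ]
1.6 0.394 -0.2235 0.016 [ 0.75  0.5  -0.4   2.21  0.41  0.5   0.03]
1.6 0.394 -0.2235 0.19 [ 0.9   0.21 -0.53  2.07  0.14  0.89  0.29]
1.6 0.396 -0.334 0.018 [ 0.91  0.56 -0.37  2.06  0.36  0.58  0.29]
1.6 0.623 -0.12 0.19 [ 0.58  0.53 -0.65  1.66  0.36  1.07 -0.18]
1.6 0.623 -0.12 0.05 [ 0.54  0.7  -0.59  1.76  0.5   0.84 -0.29]
1.6 0.623 0.066 0.074 [ 0.28  0.66 -0.64  1.77  0.5   0.87 -0.59]
1.6 0.623 0.126 0.1 [ 0.26  0.68 -0.77  1.73  0.57  0.97 -0.73]
-1.6 0.426 -0.11 0.14 [-0.75  0.39  1.13  2.22 -0.49  0.81 -2.44]
-1.6 0.426 -0.11 0.032 [-0.66  0.72  1.1   2.29 -1.02  0.77 -1.96]
-1.6 0.426 -0.11 0.19 [-0.81  0.25  1.14  2.17 -0.29  0.89 -2.64]
-1.6 0.394 -0.2235 0.016 [ 0.3   0.47  0.14  2.24 -0.15  0.44 -2.57]
-1.6 0.394 -0.2235 0.19 [-0.52  0.29  1.13  2.14 -0.33  0.91 -2.33]
-1.6 0.396 -0.334 0.018 [ 0.46  0.54  0.2   2.09 -0.21  0.53 -2.33]
-1.6 0.623 -0.12 0.19 [-0.59  0.69  1.11  1.73 -0.67  1.15 -2.42]
-1.6 0.623 -0.12 0.05 [-0.57  0.93  1.1   1.83 -0.98  1.04 -2.2 ]
-1.6 0.623 0.066 0.074 [ 0.57  0.93 -1.19  1.75  0.95  1.15  2.23]
-1.6 0.623 0.126 0.1 [ 0.47  0.89 -1.18  1.72  0.9   1.18  2.17]
```

```bash
python3 - <<'E'
from h import *
pickplace("crucible",.22)
f=robot.grab_frame("top"); pickle.dump(f,open("t1.pkl","wb"))
X=cloud(f); m=(np.hypot(X[...,0]-TR[0],X[...,1]-TR[1]+.047)<.035)&(X[...,2]>.06)&(X[...,2]<.09)
print(X[m].mean(0),m.sum())
cv2.imwrite("pics/p1.png",cv2.resize(f["image"][100:300,190:430,::-1],(720,600),interpolation=cv2.INTER_CUBIC))
E
```

```text
crucible t 3.6333 open 0.46385531915396405 F 29.762457981705666 [ 0.39618048 -0.3342367   0.01851914]
  carried 0.4607476351149454 30.25928022018939 [ 0.57463725 -0.01223653 -0.66140423]
  contact True [ 0.62329339 -0.11759797  0.05656189]
  t 8.8917
[nan nan nan] 0<stdin>:5: RuntimeWarning: Mean of empty slice.
  ret = um.true_divide(
```

View pics/p1.png

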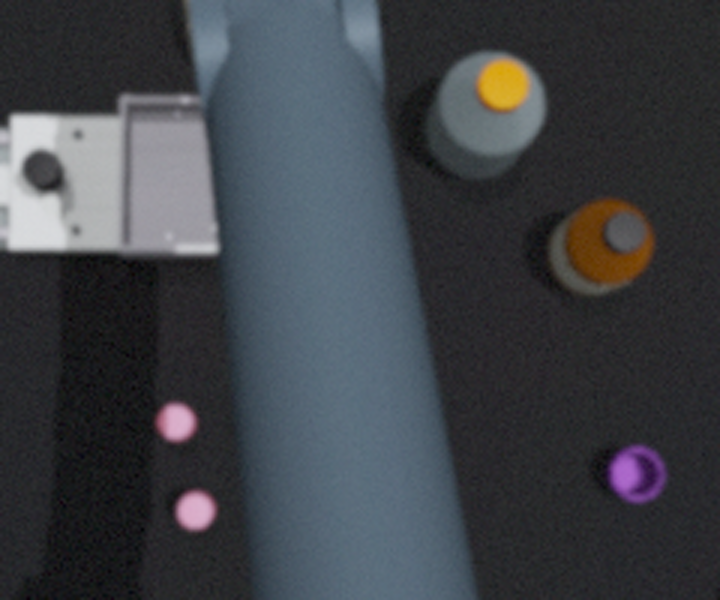

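The arm hides the tray, but the crucible has left its spot near (598,470) and touched down at the expected height. Next is the stopper.

```bash
python3 - <<'E'
from h import *
pickplace("stopper",.19)
pickplace("vial",.19)
f=robot.grab_frame("scene"); pickle.dump(f,open("s2.pkl","wb"))
cv2.imwrite("pics/p2.png",cv2.resize(f["image"][150:300,220:420,::-1],(800,600),interpolation=cv2.INTER_CUBIC))
E
```

```text
stopper t 11.8 open 0.4120317046717083 F 29.512491206187406 [ 0.39431605 -0.22378589  0.01658429]
  carried 0.41321980837812355 29.958385062855086 [-0.05268936 -0.75035522 -0.52986307]
  contact True [ 0.62325418 -0.07056272  0.0546481 ]
  t 16.4583
vial t 19.075 open 0.3085154049038389 F 29.366417473065667 [ 0.42626928 -0.11017309  0.03248346]
  carried 0.3061606273244068 29.522169033880346 [-0.37973715 -0.20267315 -0.52724712]
  contact True [ 0.6232102  -0.02456787  0.07053075]
  t 23.2667
```

View pics/p2.png

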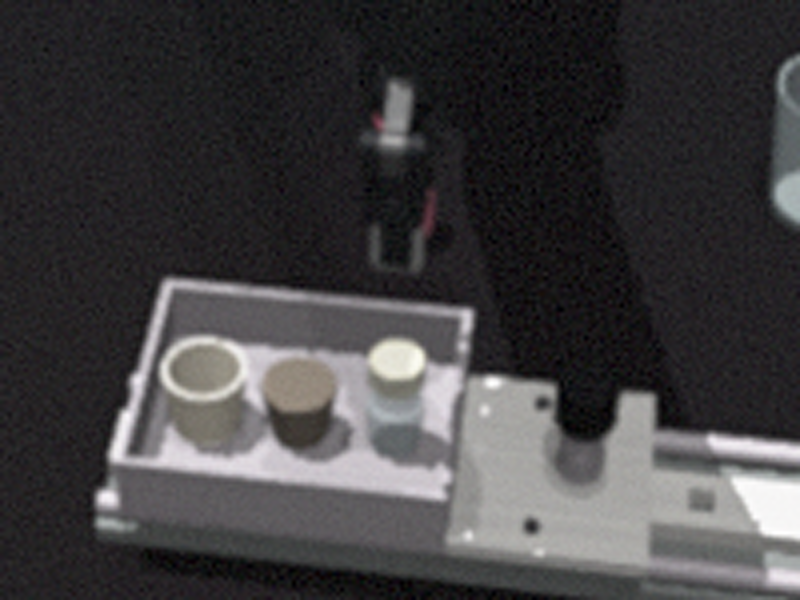

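All three stand upright in the tray: crucible (204,390), stopper (300,400), vial (397,395). Next is the plunger knob at (587,410).

```bash
python3 - <<'E'
from h import *
def show(n):
    s=robot.sense(); print(n,round(s["t"],2),s["tcp_pos"].round(4),"F",s["wrist_force"].round(2),"grip",round(s["opening"],3),round(s["gripper_force"],1))
x,y=KN
robot.goto([x,y,.17],dn()); robot.grip(.8)
robot.move_straight([x,y,.074],vel=.1); show("down")
robot.grip(0,60); show("gripped")
robot.move_straight([x,y,.074+.0165],vel=.03); robot.sleep(.3); show("lifted")
E
```

```text
down 25.22 [0.6241 0.0663 0.0748] F [-0.09  1.23 -0.26] grip 0.804 0.0
gripped 25.65 [0.6248 0.066  0.075 ] F [ 2.21 -0.05  3.55] grip 0.344 59.1
lifted 26.65 [0.6247 0.066  0.0893] F [ 6.9   1.11 -8.39] grip 0.34 59.7
```

```bash
python3 - <<'E'
from h import *
def show(n):
    s=robot.sense(); print(n,round(s["t"],2),s["tcp_pos"].round(4),"F",s["wrist_force"].round(2),"grip",round(s["opening"],3),round(s["gripper_force"],1))
x,y=KN
robot.move_straight([x,y+.06,.0905],vel=.05); robot.sleep(.3); show("slid")
for z in(.084,.079,.0745,.073):
    robot.move_straight([x,y+.06,z],vel=.02); robot.sleep(.2); show("low")
f=robot.grab_frame("scene"); pickle.dump(f,open("s3.pkl","wb"))
cv2.imwrite("pics/p3.png",cv2.resize(f["image"][150:300,220:420,::-1],(800,600),interpolation=cv2.INTER_CUBIC))
E
```

```text
slid 28.3 [0.6248 0.1241 0.0888] F [ 7.91 -0.6  -8.19] grip 0.344 59.7
low 28.98 [0.6248 0.1241 0.0826] F [ 6.48 -1.71 -6.17] grip 0.345 59.9
low 29.57 [0.6248 0.1241 0.0779] F [ 6.63 -2.3  -6.67] grip 0.339 60.0
low 30.15 [0.6248 0.1252 0.075 ] F [ 4.94 -2.29  2.47] grip 0.341 60.8
low 30.6 [0.6249 0.1263 0.0749] F [ 2.41 -1.9   9.15] grip 0.345 61.5
```

View pics/p3.png

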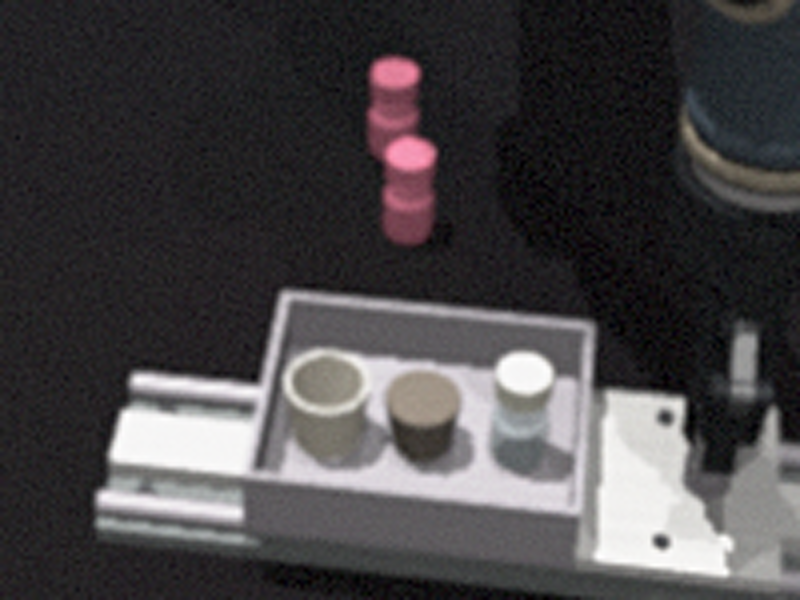

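The picture shows the tray moved on with the pieces upright: crucible (326,400), stopper (423,415), vial (522,405). The fingers are on the knob at (740,430). The TCP has moved 0.0603 m and is back at its starting height of 0.075 m against a hard stop, so the pin is home. I'm handing in.

```bash
python3 - <<'E'
from h import *
print(robot.close_job())
E
```

```text
the job is handed in; nothing more can be done
None
```

I handed the job in at about 31 s with the vial, stopper and crucible upright in the tray, the sled one hole on and the gripper still holding the knob; that the pin is fully home is inferred from the knob stopping hard at its starting height, and no verdict was returned.

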